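# Rock a tight painting block out of its holder

### The job

Take hold of the wooden block that carries the ivory antlered hare and work it out of its tight holder: while it still sits in the socket rock it over clearly (five degrees or so) towards the red jaw first, then as far towards the blue jaw, and go on rocking until it frees. Finish while holding it upright and still, just clear of its own holder (one to two centimetres above it) and straight over the socket, without letting go. Leave the block with the green dinosaur, the paints and the other things around as they are.

Things in the scene. Friction and masses are not known exactly. Their poses are not given: they have to be found in the camera images.
- stand_hare: Fixed grey holder that grips the hare's block: 110 (its x) x 130 (its y) x 34 mm high. Origin at the centre of its underside, on the table; z up; yaw within 0.6 rad of the robot's x. In the middle a socket: floor 12 mm above the origin, mouth at the holder's top (22 mm deep), fixed walls 17 mm either side in x, in y two sprung jaws, red at +y, blue at -y. The block can lean about 0.2 rad each way.
- stand_hare_red (a point): Top of the red jaw's nose, 24 mm from the socket's centre along the holder's +y, 30 mm above the table. Both jaws have rubber noses of 6 mm radius along the holder's x, axes 24 mm above the table; each squeezes the block with about 14 N (1.5 N/mm) and yields up to 7 mm.
- stand_hare_blue (a point): Top of the blue jaw's nose, 24 mm from the socket's centre along the holder's -y, 30 mm above the table. Straight up the jaws hold the block back with roughly 14 to 25 N; rocked from jaw to jaw (about the holder's x axis) it turns and creeps up easily. Without the block they close in by 2 mm each.
- stand_hare_mouth (a point): centre of the socket's mouth on the top face of the hare's holder, 34 mm above the table
- block_hare: Loose wooden block, about 100 g, with a black top plate and small ivory antlered hare. Flat sides, 30 (its x) x 36 mm (its y, from jaw to jaw), 80 mm tall with the plate; the lowest 6 mm are a narrower foot, 26 x 24 mm. Origin at the centre of the foot's underside, z up. At the start upright on the socket's floor, axes parallel to the holder's, 58 mm of it above the holder.
- block_hare_top (a point): Centre of the black top of the hare's block, 80 mm above its origin; the hare on it is 20 mm wide (antlers 22) and 24 mm tall
- stand_dino: Second, identical fixed holder, for the dinosaur's block; the two holders may stand either way round, left or right
- block_dino: Same wooden block with a small green dinosaur on top, 20 mm tall, tight in its own holder; to be left there. Origin at the centre of its underside
- paint_orange: Loose orange dropper bottle, 26 mm diameter, 70 mm tall, origin at the centre of its underside; bystander
- paint_green: Loose green dropper bottle, same size and origin; bystander
- paint_blue: Loose blue dropper bottle, same size and origin; bystander
- thinner: Loose clear bottle with black cap, 48 mm diameter, 115 mm tall, origin at the centre of its underside; bystander
- skull: Loose small white skull, 40 x 32 x 36 mm, origin at the centre of its underside; bystander
- bust: Loose dark red horned bust, 60 mm diameter, 103 mm tall, standing on a piece of cardboard, origin at the centre of its underside; bystander
Mind the look-alikes: they are no part of the job. What is shaped like the stand_dino but purple is not meant.

How it is judged:
By the outcome, as a careful person would: the job done as asked, in the order asked, and still so for the second after the job is handed in, while the arm keeps its last pose, push and grip.
It also fails if it takes over 42 s, if anything falls off the work surface, if the arm or the gripper's body presses on something with over 40 N, if the wrist force passes 120 N, or if a joint passes its speed limit or range.

### The arm

A 6-joint arm with a two-finger parallel gripper is mounted at the origin on the work surface. World frame = base frame: x ahead of the robot, y to its left, z up, the work surface at z = 0. Lengths are in m, angles in degrees, forces in N, time in s.
With the tool pointing down it reaches from about 0.3 to 0.75 m from the base axis. Payload 8.5 kg.
Tool frame: the origin (TCP) lies at the very end of the fingers, on their centre line; the grasp point (between the pads) lies 19 mm behind it; x points along the fingers, y is the direction in which the jaws open and shut, and the axes are right-handed (so a half turn about x gives the same grasp; the last joint's range is limited). The gripper opens to 85 mm and grips with 20 to 120 N. Pads are 22 mm wide; open, the fingers measure 114 mm over their backs; the gripper's body (76 mm by 85 mm) begins 54 mm behind the grasp point. The pads swing forward as they close: fully open they stand 13 mm farther back than shut.
Start: joints at [-77.023, 21.807, 74.336, -0, 83.858, -12.336], TCP at [0.235, -0.497, 0.231] pointing down, gripper open.
Joint ranges: [-178.18, 178.18], [-50.72, 133.34], [12.68, 142.11], [-81.47, 261.47], [9.98, 163.14], [-165.26, 165.26]. Speed limits (degrees/s): [136.94, 136.94, 180, 180, 180, 180].

### API

Orientations are given as a 3x3 rotation matrix whose columns are the frame's x, y, z axes.
In Python, from rig import env, eyes, close_job gives the robot as it stands.
- The arm moves only by the shell command python3 -m pendant 'ROWS' [OPENING] [FORCE]. ROWS is a JSON object of lists of equal length, an entry for each row: "travel": the shift along the world's x, y, z in mm, a list of three; "delta_rot": the turn, a rotation vector about the world's x, y, z in rad, a list of three. In form: {"travel": [[x, y, z], ...], "delta_rot": [[wx, wy, wz], ...]}. A call has 1 to 20 rows; each row shifts and turns the commanded pose from where the row before left it; what a row does not reach is not made up. A row lasts 1/12 s, in which the tool goes at most 41.7 mm and 7.16 degrees, less where a joint would pass 70% of its speed; a pose out of reach is approached as far as the arm can. A call with a gripper value outside its range is refused whole. OPENING is the finger opening in mm, from 0 to 85.4, set as the call begins (- or left out, the last holds). The fingers move at their own pace and stop on an object; FORCE is the grip in N (left out, the last holds). Time passes only in rows, so rows that do not move let the fingers close. It gives the time, the measured TCP pose, the force and the opening at its end, in the units of the state.
- env.observe(): the state, without advancing time (a new reading comes with each control period).
- eyes.get_image(name): name is "scene" or "top" or "wrist"; returns the picture (400x640x3 uint8, red, green, blue); there is no depth.
- eyes.camera_model(name): a dict with "vfov" (degrees; the focal length in pixels is half the picture's height over the tangent of half this angle, whatever the lens; pixels are square), "cx", "cy" (the principal point, pixels), "pose" (4x4, takes a point from camera to world coordinates). Camera axes: x right, y up, looking along -z (the intrinsics and any distortion apply to the point x, -y, -z); pixel columns grow to the right and rows downward; lengths in m; the calibration is good to about 2 mm. A picture is of the moment at which its call begins: read the wrist's pose just before it. camera_model takes no time and is no camera call; for the wrist camera it gives the pose at the moment of the call.
- close_job(): hands the job in, once; it reports no verdict.
The state is a dict: "time_s": time; "q": joint angles; "qvel": joint speeds; "joint_efforts": joint torques, N m; "position": TCP position; "tool_rot": TCP orientation; "ft_force": force on the tool from outside, world axes, zero at the start; "wrist_torque": the same for the moment, N m; "grip_width": finger opening in m.
Only numpy, scipy, OpenCV 4.12 (cv2) and the standard library are available. Lean on these libraries where they do the work, as an engineer would, in place of code of your own. Each camera call takes 0.05 s, during which the arm holds its last target. There are 200 camera calls.

## Working session

There is one attempt and no reset: what is moved stays moved. The work goes in short steps, Python scripts to look and compute and a shell command to move; the robot and the scene stay as the last step left them, time stands still between calls to the robot, and variables do not carry over. Pictures are saved under pics/ and viewed, about 8 in all and at most 12, crops included, and the job is handed in when it is done.

```bash
mkdir -p pics
python3 - <<'E'
from rig import env, eyes
import cv2,numpy as np
s=env.observe();print(s['time_s'],s['position'],s['tool_rot'],s['grip_width'],s['ft_force'])
for n in('scene','top'):
    m=eyes.camera_model(n);print(n,{k:(np.round(v,4).tolist() if not isinstance(v,str) else v) for k,v in m.items()})
    im=eyes.get_image(n);cv2.imwrite(f'pics/{n}0.png',im[:,:,::-1])
E
```

```text
0.0 [ 0.23508499 -0.49690736  0.23072402] [[-3.33884582e-04  4.27574665e-01 -9.03979975e-01]
 [ 1.36269303e-03 -9.03978991e-01 -4.27574703e-01]
 [-9.99999016e-01 -1.37460781e-03 -2.80828369e-04]] 0.08517229536306065 [ 0.07452016 -0.46290513 -0.39837744]
scene {'vfov': 52.6798, 'cx': 318.7631, 'cy': 193.8288, 'pose': [[0.6803, -0.4994, 0.5364, 0.9899], [0.7328, 0.4783, -0.484, -0.5059], [-0.0148, 0.7224, 0.6913, 0.8027], [0.0, 0.0, 0.0, 1.0]]}
top {'vfov': 42.2212, 'cx': 322.0877, 'cy': 203.8925, 'pose': [[0.0611, 0.9778, -0.2004, 0.1023], [-0.9981, 0.0592, -0.0156, -0.0064], [-0.0034, 0.2009, 0.9796, 1.783], [0.0, 0.0, 0.0, 1.0]]}
```

View pics/top0.png

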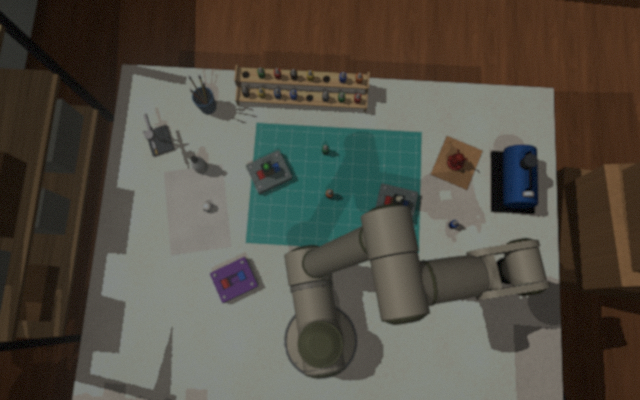

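View pics/scene0.png

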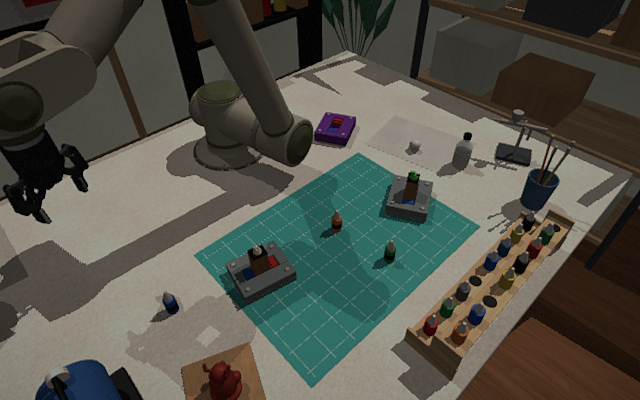

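The hare candidates are the grey holder at scene (260,270) / top (398,200) with an ivory figure, the grey holder at scene (410,195) with a green figure (the dinosaur), and the empty purple decoy at scene (335,128). I'll confirm with one crop.

```bash
cat > h.py <<'E'
import numpy as np,cv2
def ray(m,u,v):
    f=200/np.tan(np.radians(m['vfov']/2));P=np.array(m['pose'])
    d=P[:3,:3]@np.array([(u-m['cx'])/f,-(v-m['cy'])/f,-1]);return P[:3,3],d
def onz(m,u,v,z):
    o,d=ray(m,u,v);return o+d*(z-o[2])/d[2]
def proj(m,p):
    f=200/np.tan(np.radians(m['vfov']/2));P=np.array(m['pose']);c=P[:3,:3].T@(np.array(p)-P[:3,3])
    return np.array([m['cx']-f*c[0]/c[2],m['cy']+f*c[1]/c[2]])
E
python3 - <<'E'
import cv2,numpy as np
a=cv2.imread('pics/scene0.png')[230:315,210:310];b=cv2.imread('pics/top0.png')[170:230,360:430]
g=lambda x:np.clip(255*(x/255.)**.6,0,255).astype('uint8')
A=cv2.resize(g(a),None,fx=6,fy=6,interpolation=cv2.INTER_CUBIC)
cv2.imwrite('pics/crop1.png',A)
E
```

```text
(no output)
```

View pics/crop1.png

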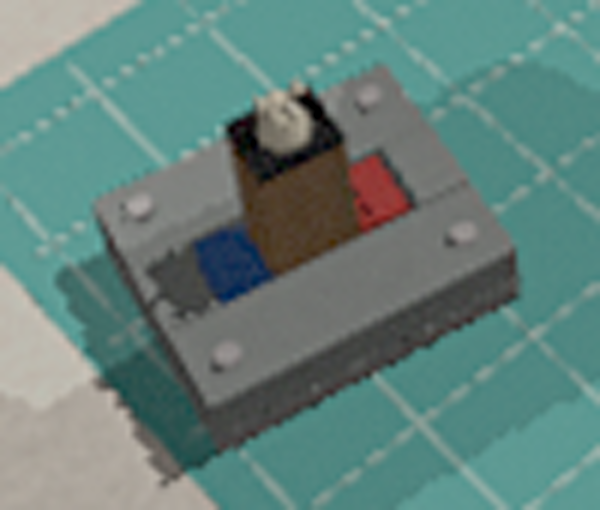

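Confirmed: this is the ivory antlered hare, with the blue jaw to the lower left and the red jaw to the right. The holder's top-face corners are at crop (97,207), (385,65), (517,245) and (208,405). The block's top plate is at about (228,125), (305,88), (345,135) and (265,180).

Run:
```python
from h import *;from rig import eyes,env
m=eyes.camera_model('scene')
c=lambda p:((p[0]+.5)/6-.5+210,(p[1]+.5)/6-.5+230)
C=np.array([onz(m,*c(p),.034) for p in[(97,207),(385,65),(517,245),(208,405)]])[:,:2]
T=np.array([onz(m,*c(p),.092) for p in[(228,125),(305,88),(345,135),(265,180)]])[:,:2]
for X in(C,T):
    print(np.round(X,4).tolist(),X.mean(0),[np.linalg.norm(X[i]-X[(i+1)%4]) for i in range(4)])
    y=(X[1]-X[0])+(X[2]-X[3]);x=(X[0]-X[3])+(X[1]-X[2])
    print('ydir',np.degrees(np.arctan2(y[1],y[0])),'xdir?',np.degrees(np.arctan2(x[1],x[0])))
red=onz(m,*c((380,190)),.03);blue=onz(m,*c((230,265)),.03);print(red,blue)
mw=eyes.camera_model('wrist');s=env.observe();R=s['tool_rot'];P=np.array(mw['pose'])
print('cam in tool',R.T@(P[:3,3]-s['position']),R.T@P[:3,:3],mw['vfov'])
```

```text
[[0.4171, -0.2865], [0.4383, -0.1606], [0.5435, -0.1792], [0.5196, -0.3064]] [ 0.47960795 -0.23318103] [np.float64(0.1277342400148936), np.float64(0.10681144250021313), np.float64(0.12938400564598068), np.float64(0.1043942517975143)]
ydir 79.88559831529075 xdir? 169.4986471357589
[[0.4623, -0.2468], [0.4679, -0.2154], [0.496, -0.2181], [0.4923, -0.2519]] [ 0.47965936 -0.23306489] [np.float64(0.03189149748568359), np.float64(0.028228315107406577), np.float64(0.033948881408769484), np.float64(0.030427630549876974)]
ydir 81.86244927787736 xdir? 172.41642720315613
[ 0.48413665 -0.19969397  0.03      ] [ 0.47241214 -0.26346864  0.03      ]
cam in tool [-1.41430633e-01  4.61480400e-05 -7.53340422e-02] [[ 1.62319955e-04  2.92550787e-01 -9.56249973e-01]
 [ 9.99999980e-01  6.70901602e-05  1.90271620e-04]
 [ 1.19819076e-04 -9.56249984e-01 -2.92550771e-01]] 64.17478422157652
```

```bash
python3 -m pendant '{"travel":[[20.4,22,-2.5],[20.4,22,-2.5],[20.4,22,-2.5],[20.4,22,-2.5],[20.4,22,-2.5],[20.4,22,-2.5],[20.4,22,-2.5],[20.4,22,-2.5],[20.4,22,-2.5],[20.4,22,-2.5],[20.4,22,-2.5],[20.1,21.9,-2.5],[0,0,0],[0,0,0],[0,0,0]],"delta_rot":[[0,0,-0.052],[0,0,-0.052],[0,0,-0.052],[0,0,-0.052],[0,0,-0.052],[0,0,-0.052],[0,0,-0.052],[0,0,-0.052],[0,0,-0.052],[0,0,-0.052],[0,0,-0.052],[0,0,-0.05],[0,0,0],[0,0,0],[0,0,0]]}' 85 30
python3 - <<'E'
from h import *;from rig import eyes,env
s=env.observe();print(s['position'],s['tool_rot'].round(4).tolist(),s['q'])
m=eyes.camera_model('wrist');im=eyes.get_image('wrist')
cv2.imwrite('pics/w1.png',im[:,:,::-1]);np.save('w1pose.npy',m['pose'])
print(m['cx'],m['cy'],proj(m,[.4796,-.2331,.034]),proj(m,[.4796,-.2331,.092]))
E
```

```text
time_s: 1.35
position: [0.4794, -0.2335, 0.2011]
tool_rot: [[-0.001, -0.179, -0.984], [0.0, -0.984, 0.179], [-1.0, -0.0, 0.001]]
ft_force: [-0.2, 0.4, -0.6]
grip_width: 0.0853
[ 0.47938254 -0.23347189  0.20113543] [[-0.0006, -0.1785, -0.9839], [0.0001, -0.9839, 0.1785], [-1.0, -0.0, 0.0006]] [-3.86900938e+01  2.15333043e+01  8.00033726e+01 -1.54569534e-02
  7.84922244e+01  6.15978638e+01]
318.2305528822392 201.51270756476202 [318.29971508 182.80579832] [318.2803561  199.58843977]
```

View pics/w1.png

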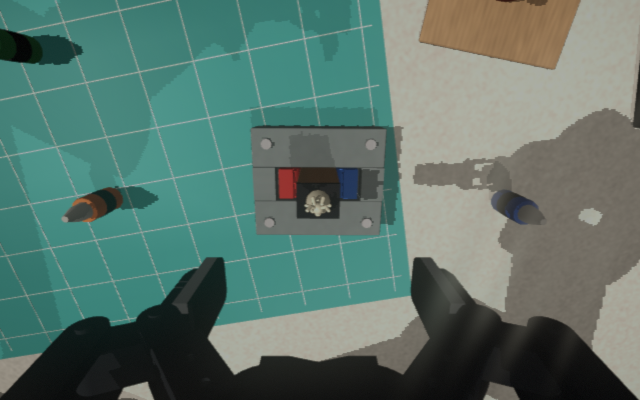

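The wrist view shows the holder square to the picture, with the plate at (318,203) against a predicted (318,200), the red jaw on the left at (287,184) and the blue one on the right at (348,184). The pose is confirmed, so I'll descend and grip jaw to jaw.

```bash
python3 -m pendant '{"travel":[[0.2,0.4,-15],[0,0,-20],[0,0,-20],[0,0,-20],[0,0,-20],[0,0,-16],[0,0,-12],[0,0,-10],[0,0,-6],[0,0,-4],[0,0,0],[0,0,0]],"delta_rot":[[0,0,0],[0,0,0],[0,0,0],[0,0,0],[0,0,0],[0,0,0],[0,0,0],[0,0,0],[0,0,0],[0,0,0],[0,0,0],[0,0,0]]}'
python3 -m pendant '{"travel":[[0,0,0],[0,0,0],[0,0,0],[0,0,0],[0,0,0],[0,0,0],[0,0,0],[0,0,0],[0,0,0],[0,0,0],[0,0,0],[0,0,0]],"delta_rot":[[0,0,0],[0,0,0],[0,0,0],[0,0,0],[0,0,0],[0,0,0],[0,0,0],[0,0,0],[0,0,0],[0,0,0],[0,0,0],[0,0,0]]}' 25 70
python3 - <<'E'
from h import *;from rig import eyes,env
s=env.observe();print(s['wrist_torque'])
a=eyes.get_image('scene')[200:330,190:330];b=eyes.get_image('wrist')
A=cv2.resize(a,(400,372),interpolation=3);B=cv2.resize(b[60:380,145:495],(400,366))
cv2.imwrite('pics/g1.png',np.hstack([A[:366],B])[:,:,::-1])
E
```

```text
time_s: 2.4
position: [0.48, -0.2332, 0.0587]
tool_rot: [[0.001, -0.179, -0.984], [-0.0, -0.984, 0.179], [-1.0, 0.0, -0.001]]
ft_force: [-0.1, 0.2, -0.4]
grip_width: 0.0854
time_s: 3.4
position: [0.48, -0.2331, 0.0588]
tool_rot: [[0.001, -0.179, -0.984], [-0.001, -0.984, 0.179], [-1.0, 0.0, -0.001]]
ft_force: [-1.6, -0.5, 5.4]
grip_width: 0.0352
[ 0.07704216  0.24733889 -0.03302432]
```

View pics/g1.png

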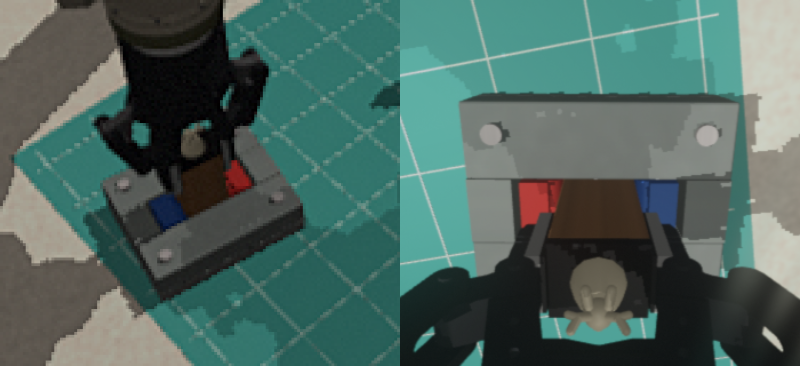

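The block is gripped, opening 35 mm, with the pads below the plate. First rock, towards red (top towards holder +y).

```bash
python3 -m pendant '{"travel":[[0.22,1.2,0.35],[0.22,1.2,0.35],[0.22,1.2,0.35],[0.22,1.2,0.35],[0,0,0],[0,0,0],[0,0,0]],"delta_rot":[[-0.0345,0.0063,0],[-0.0345,0.0063,0],[-0.0345,0.0063,0],[-0.0345,0.0063,0],[0,0,0],[0,0,0],[0,0,0]]}'
python3 - <<'E'
from h import *;from rig import eyes,env
s=env.observe();print(s['wrist_torque'],s['ft_force'])
a=eyes.get_image('scene')[200:330,190:330];b=eyes.get_image('wrist')
A=cv2.resize(a,(400,372),interpolation=3);B=cv2.resize(b[60:380,145:495],(400,366))
cv2.imwrite('pics/g2.png',np.hstack([A[:366],B])[:,:,::-1])
E
```

```text
time_s: 4.08
position: [0.4809, -0.2283, 0.06]
tool_rot: [[-0.025, -0.178, -0.984], [-0.137, -0.974, 0.179], [-0.99, 0.139, -0.0]]
ft_force: [-0.7, 1.0, 5.6]
grip_width: 0.0351
[ 0.26750257  0.06022968 -0.0314599 ] [-0.70358894  1.04956706  5.57252987]
```

View pics/g2.png

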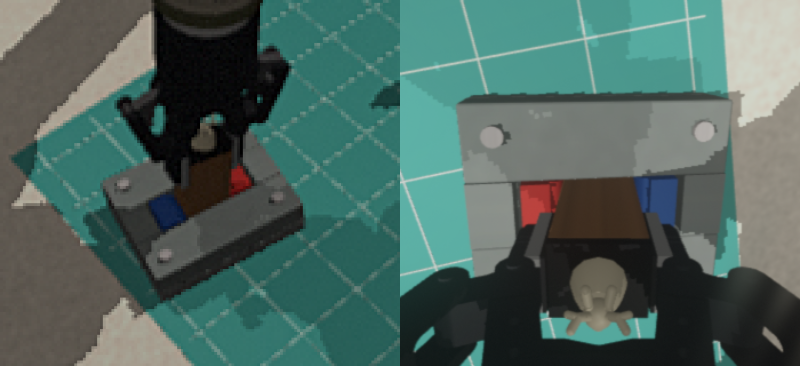

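The red lean is done: the tool is tilted 7.9°, the block is still square in the pads and the forces are low. Now towards blue.

```bash
python3 -m pendant '{"travel":[[-0.22,-1.2,0.1],[-0.22,-1.2,0.1],[-0.22,-1.2,0.1],[-0.22,-1.2,0.1],[-0.22,-1.2,0.1],[-0.22,-1.2,0.1],[-0.22,-1.2,0.1],[-0.22,-1.2,0.1],[0,0,0],[0,0,0],[0,0,0]],"delta_rot":[[0.0345,-0.0063,0],[0.0345,-0.0063,0],[0.0345,-0.0063,0],[0.0345,-0.0063,0],[0.0345,-0.0063,0],[0.0345,-0.0063,0],[0.0345,-0.0063,0],[0.0345,-0.0063,0],[0,0,0],[0,0,0],[0,0,0]]}'
python3 - <<'E'
from h import *;from rig import eyes,env
s=env.observe();print(s['wrist_torque'],s['ft_force'])
b=eyes.get_image('wrist');a=eyes.get_image('scene')[200:330,190:330]
A=cv2.resize(a,(400,372),interpolation=3);B=cv2.resize(b[60:380,145:495],(400,366))
cv2.imwrite('pics/g3.png',np.hstack([A[:366],B])[:,:,::-1])
E
```

```text
time_s: 5.1
position: [0.4789, -0.2378, 0.0602]
tool_rot: [[0.025, -0.178, -0.984], [0.137, -0.974, 0.18], [-0.99, -0.139, -0.0]]
ft_force: [1.2, -1.2, -2.9]
grip_width: 0.0352
[-0.36099164 -0.16020207 -0.08397009] [ 1.24516281 -1.18733119 -2.91124731]
```

View pics/g3.png

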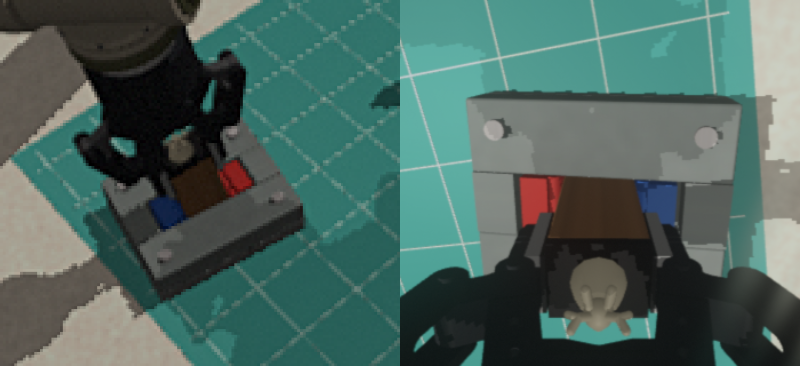

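Blue lean reached: -8°, block still seated and square in the pads. I'll keep rocking with some lift.

```bash
python3 -m pendant '{"travel":[[0.23,1.26,0.4],[0.23,1.26,0.4],[0.23,1.26,0.4],[0.23,1.26,0.4],[0.23,1.26,0.4],[0.23,1.26,0.4],[0.23,1.26,0.4],[0.23,1.26,0.4],[0,0,0]],"delta_rot":[[-0.0345,0.0063,0],[-0.0345,0.0063,0],[-0.0345,0.0063,0],[-0.0345,0.0063,0],[-0.0345,0.0063,0],[-0.0345,0.0063,0],[-0.0345,0.0063,0],[-0.0345,0.0063,0],[0,0,0]]}'
python3 -m pendant '{"travel":[[-0.25,-1.39,0.4],[-0.25,-1.39,0.4],[-0.25,-1.39,0.4],[-0.25,-1.39,0.4],[-0.25,-1.39,0.4],[-0.25,-1.39,0.4],[-0.25,-1.39,0.4],[-0.25,-1.39,0.4],[0,0,0]],"delta_rot":[[0.0345,-0.0063,0],[0.0345,-0.0063,0],[0.0345,-0.0063,0],[0.0345,-0.0063,0],[0.0345,-0.0063,0],[0.0345,-0.0063,0],[0.0345,-0.0063,0],[0.0345,-0.0063,0],[0,0,0]]}'
python3 - <<'E'
from h import *;from rig import eyes,env
b=eyes.get_image('wrist');a=eyes.get_image('scene')[200:330,190:330]
A=cv2.resize(a,(400,372),interpolation=3);B=cv2.resize(b[60:380,145:495],(400,366))
cv2.imwrite('pics/g4.png',np.hstack([A[:366],B])[:,:,::-1])
E
```

```text
time_s: 5.95
position: [0.4811, -0.227, 0.0644]
tool_rot: [[-0.025, -0.175, -0.984], [-0.14, -0.974, 0.177], [-0.99, 0.143, -0.001]]
ft_force: [-1.1, -2.0, 4.8]
grip_width: 0.0354
time_s: 6.7
position: [0.4792, -0.2377, 0.0677]
tool_rot: [[0.028, -0.178, -0.984], [0.144, -0.973, 0.18], [-0.989, -0.147, -0.001]]
ft_force: [3.7, 8.7, 7.7]
grip_width: 0.035
```

View pics/g4.png

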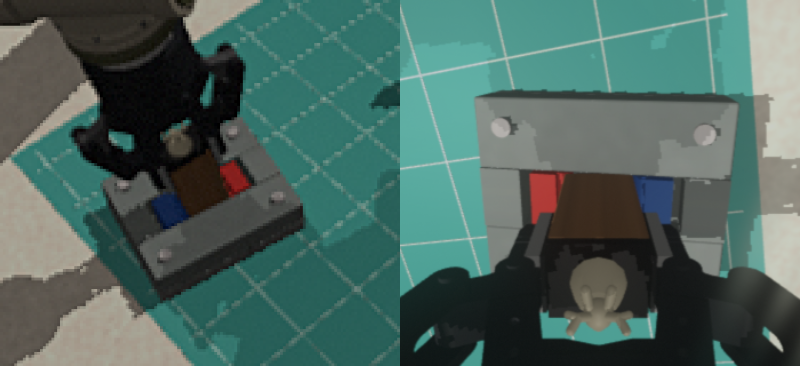

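```bash
python3 -m pendant '{"travel":[[0.28,1.55,0.5],[0.28,1.55,0.5],[0.28,1.55,0.5],[0.28,1.55,0.5],[0.28,1.55,0.5],[0.28,1.55,0.5],[0.28,1.55,0.5],[0.28,1.55,0.5],[0,0,0]],"delta_rot":[[-0.0345,0.0063,0],[-0.0345,0.0063,0],[-0.0345,0.0063,0],[-0.0345,0.0063,0],[-0.0345,0.0063,0],[-0.0345,0.0063,0],[-0.0345,0.0063,0],[-0.0345,0.0063,0],[0,0,0]]}'
python3 -m pendant '{"travel":[[-0.31,-1.72,0.5],[-0.31,-1.72,0.5],[-0.31,-1.72,0.5],[-0.31,-1.72,0.5],[-0.31,-1.72,0.5],[-0.31,-1.72,0.5],[-0.31,-1.72,0.5],[-0.31,-1.72,0.5],[0,0,0],[0,0,0]],"delta_rot":[[0.0345,-0.0063,0],[0.0345,-0.0063,0],[0.0345,-0.0063,0],[0.0345,-0.0063,0],[0.0345,-0.0063,0],[0.0345,-0.0063,0],[0.0345,-0.0063,0],[0.0345,-0.0063,0],[0,0,0],[0,0,0]]}'
```

```text
time_s: 7.55
position: [0.4814, -0.2262, 0.0715]
tool_rot: [[-0.024, -0.176, -0.984], [-0.14, -0.974, 0.177], [-0.99, 0.142, -0.001]]
ft_force: [-1.3, -4.5, 2.9]
grip_width: 0.0353
time_s: 8.38
position: [0.4784, -0.2404, 0.0746]
tool_rot: [[0.025, -0.178, -0.984], [0.138, -0.974, 0.18], [-0.99, -0.141, 0.0]]
ft_force: [-0.5, -0.6, -1.2]
grip_width: 0.0351
```

The residual force is about the block's weight, so it looks free at 16 mm of lift. Now I'll bring it upright and raise it to about 15 mm clear.

```bash
python3 -m pendant '{"travel":[[0.4,1.82,1.5],[0.4,1.82,1.5],[0.4,1.82,1.5],[0.4,1.82,1.5],[0,0,2.5],[0,0,2.5],[0,0,2.5],[0,0,2.5],[0,0,2.5],[0,0,2.5],[0,0,0],[0,0,0],[0,0,0]],"delta_rot":[[-0.0345,0.0063,0],[-0.0345,0.0063,0],[-0.0345,0.0063,0],[-0.0345,0.0063,0],[0,0,0],[0,0,0],[0,0,0],[0,0,0],[0,0,0],[0,0,0],[0,0,0],[0,0,0],[0,0,0]]}'
python3 - <<'E'
from h import *;from rig import eyes,env
s=env.observe();print(s['position'],s['tool_rot'].round(4).tolist())
b=eyes.get_image('wrist');a=eyes.get_image('scene')[190:320,190:330]
m=eyes.camera_model('scene')
print('expected bottom centre crop px',(proj(m,[.4796,-.2331,.049])-[190,190])*400/140)
A=cv2.resize(a,(400,372),interpolation=3);B=cv2.resize(b[60:380,145:495],(400,366))
cv2.imwrite('pics/g5.png',np.hstack([A[:366],B])[:,:,::-1])
E
```

```text
time_s: 9.47
position: [0.4801, -0.2328, 0.0958]
tool_rot: [[-0.0, -0.179, -0.984], [0.0, -0.984, 0.179], [-1.0, -0.0, 0.0]]
ft_force: [-0.3, 0.3, -1.9]
grip_width: 0.035
[ 0.48008893 -0.2328095   0.09583271] [[-0.0001, -0.1793, -0.9838], [0.0002, -0.9838, 0.1793], [-1.0, -0.0002, 0.0002]]
expected bottom centre crop px [198.42745394 209.13970417]
```

View pics/g5.png

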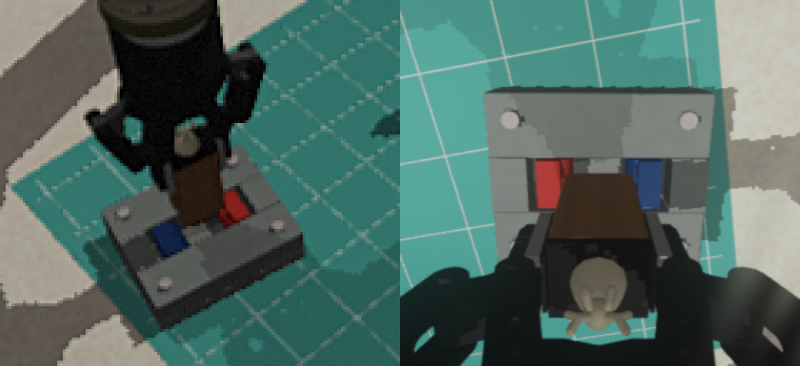

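The block hangs upright over the empty socket. In the wrist view it sits at the same pixels in the grip as before, so it hasn't slipped. Handing in.

Run:
```python
from rig import env,close_job
s=env.observe();print(s['position'],abs(s['qvel']).max(),s['grip_width'],s['ft_force']);close_job()
```

```text
[ 0.48009199 -0.23277484  0.09578122] 0.14140155760929002 0.035002513568829684 [ 0.79944709 -0.84847075 -0.15924925]
the job is handed in; nothing more can be done
```

The hare's block is out of its holder. It is held upright and still, about 15 mm above the holder and straight over the socket, and the job is handed in.

- **Rocking:** I gripped the block jaw to jaw with 70 N. While it was still seated I leaned it 8° towards red, then 8° towards blue. I then rocked it red, blue, red, blue with a gradual lift until it came free at about 16 mm.
- **Final pose:** I brought it upright and raised it to a total lift of 37 mm. The tool was vertical and within about 1 mm of where the block started. The grip opening was 35 mm.
- **Checks:** The last wrist picture shows the block at the same place in the pads as before, so it has not slipped. The 15 mm clearance comes from the tool's height change; I did not measure it separately in the images. The force readings I took stayed below about 13 N, the clock stood at about 9.5 s, and nothing else was touched. No check failed or disagreed.

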